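# Put the moulded bracket away in the drawer

## Task

Lift the moulded plastic bracket out of the open mould, lay it flat in the open top drawer of the black chest with its rib pointing up, and let go of it; set it down rather than dropping it. Then slide the drawer gently until it is fully shut, front flush. Leave the spray can, the hammer and the jar where they are.

Things in the scene. Friction and masses are not known exactly. Their poses are not given: they have to be found in the camera images.
- bracket: White plastic bracket, loose, 0.14 kg: a base plate 60 (x) x 110 (y) x 12 mm with one upright rib across its middle, 60 long (x) x 12 thick (y), standing 32 mm above the plate (44 mm overall). Origin: centre of the underside; z points up through the rib. It starts in the mould cavity, its axes parallel to those of cavity. Grip it by the rib, across y.
- cavity (a point): Centre of the floor of the cavity in the fixed steel mould, which stands on an inclined stand. z points straight out of the mould face, 38 degrees from vertical; y is level; x points up the slope. The cavity is a rectangular pocket 66 (x) x 116 (y) mm, 9 mm deep. Come in and pull the part out along z.
- mould_block: The mould; origin: on the lower half's face, above the cavity's centre; axes as cavity. The face spans x -55 to +75, y -80 to +80 mm. The upper half is fixed open: a plate 160 mm wide, square to the face, from x = +75 to +110 mm, up to z = 132 mm. It leans over the cavity, leaving no room for a tool pointing straight down. A thin stay runs beside it at y = -83 mm.
- drawer (a joint): How far the top drawer is open, m: 0 shut with its front flush, 0.2 fully open. It slides freely with about 2 N of friction.
- drawer_floor (a point): Centre of the top drawer's inner floor; moves with the drawer. z up; the drawer opens to -x. Inside 226 (x) x 214 (y) mm; walls 5 mm thick, 57 mm high above the floor. The front wall's inner face is at x = -113 mm; from there only a length equal to the drawer's opening less 5 mm is uncovered, the rest is under the chest's top (its underside 75 mm above this floor).
- drawer_front (a point): Middle of the upper edge of the top drawer's front, on its outer face; moves with the drawer. -x points out of the face, z up. The front is 246 mm wide and 82 mm high (down from here), plain down to 58 mm below this point, where a pull lip 100 mm wide juts out 15 mm.
- chest: Black plastic chest with two drawers, fixed on the bench, 270 (x) x 250 (y) x 194 mm high; origin: centre of its underside; the drawers open to its -x. The lower drawer is shut and does not move.
- spray_can: Bystander: aluminium spray can standing upright, 64 mm diameter, 190 mm high; origin: centre of the underside. Leave it alone.
- hammer: Bystander: hammer lying on the bench, about 260 mm long along its x; leave it alone.
- jar: Bystander: glass jar with a steel lid, 60 mm diameter, 75 mm high, standing on top of the chest; origin: centre of the underside. Leave it alone.
There are look-alikes about, which are no part of the job. What is shaped like the bracket but brown or green is not meant.

How it is judged:
On the way, in this order (a step that is already met when the one before it is completed fails the run):
1. the bracket is lifted clear out of the mould, at least 50 mm from the cavity floor (z of bracket in the frame of cavity above 0.05 m and contact force between the fingers and bracket above 0.5 N), for 0.1 s.
2. the bracket lies flat, rib up, on the floor of the drawer and is let go, while the drawer is still open by more than 80 mm (x of bracket in the frame of drawer_floor between -0.118 and 0.118 m and y of bracket in the frame of drawer_floor between -0.112 and 0.112 m and z of bracket in the frame of drawer_floor between -0.01 and 0.012 m and angle between bracket's own z axis and vertical below 0.15 rad and contact force between the fingers and bracket below 0.1 N and value of joint drawer above 0.08 m), for 0.2 s.
At the end, for the whole second after the job is handed in: The drawer is open by less than 6 mm; the bracket rests flat on its floor, rib up (tilt under 0.15 rad, underside within 12 mm of the floor, within the drawer's walls), let go and still (x of bracket in the frame of drawer_floor between -0.118 and 0.118 m and y of bracket in the frame of drawer_floor between -0.112 and 0.112 m and z of bracket in the frame of drawer_floor between -0.01 and 0.012 m and angle between bracket's own z axis and vertical below 0.15 rad and contact force between the fingers and bracket below 0.1 N and value of joint drawer below 0.006 m and linear speed of bracket below 0.02 m/s); the robot touches nothing.
It fails at once if a bystander (spray can, hammer or jar) moved by more than 30 mm (distance of any of spray_can, hammer, jar from where it was at the start of the episode above 0.03 m).
It fails at once if the bracket dropped from more than about 20 mm or thrown (faster than 0.6 m/s without the fingers on it) (contact force between the fingers and bracket below 0.1 N and linear speed of bracket above 0.6 m/s).
It fails at once if the drawer slammed (shutting faster than 0.6 m/s) (velocity of joint drawer below -0.6 m/s).
It also fails if it takes over 48 s, if anything falls off the work surface, if the arm or the gripper's body presses on something with over 40 N, if the wrist force passes 120 N, or if a joint passes its speed limit or range.

## Robot

A 6-joint arm with a two-finger parallel gripper is mounted at the origin on the work surface. World frame = base frame: x ahead of the robot, y to its left, z up, the work surface at z = 0. Lengths are in m, angles in rad, forces in N, time in s.
With the tool pointing down it reaches from about 0.425 to 0.95 m from the base axis. Payload 3.5 kg.
Tool frame: the origin (TCP) lies between the finger pads, 19 mm behind the fingertips; this is the grasp point; z points along the fingers, y is the line along which they close (so a half turn about z gives the same grasp; the last joint's range is limited). The gripper opens to 85 mm and grips with 20 to 120 N. Pads are 22 mm wide; open, the fingers measure 114 mm over their backs; the gripper's body (76 mm by 85 mm) begins 54 mm behind the grasp point. The pads swing forward as they close: fully open they stand 13 mm farther back than shut.
Start: joints at [1.18, 0.286, 1.577, -0, 1.279, -0.15], TCP at [0.161, 0.656, 0.25] pointing down, gripper open.
Joint ranges: [-2.77, 2.77], [-0.9, 2.22], [0.21, 2.48], [-1.53, 4.67], [0.24, 2.81], [-2.84, 2.84]. Speed limits (rad/s): [2.79, 2.79, 3.14, 3.14, 3.14, 3.14].

## Interface

Orientations are given as a unit quaternion [x, y, z, w].
In Python, from plant import monitor, eyes, ctrl gives the robot as it stands.
- The arm moves only by the shell command python3 -m handwheel 'ROWS' [FORCE]. ROWS is JSON, a list of rows, each a list of 7 numbers: the shift along the tool's x, y, z in units of 40 cm (1.0 is 40 cm), then the turn, a rotation vector about the tool's x, y, z in units of pi rad (1.0 is pi rad), then the opening, from -1 (shut) to 1 (fully open). A call has 1 to 12 rows; each row is the pose to reach, as a shift and turn from the pose commanded when the call began, along the tool's axes at that moment, turning the shorter way round; what a row does not reach only later rows make up. A row lasts 1/8 s, in which the tool goes at most 62.5 mm and 10.7 degrees, less where a joint would pass 70% of its speed; a pose out of reach is approached as far as the arm can. A call with a number of a shift or a turn outside -1 to 1 is refused whole. A call with a gripper value outside its range is refused whole. The fingers move at their own pace and stop on an object; FORCE is the grip in N (left out, the last holds). Time passes only in rows, so rows that repeat a pose let the fingers close. It gives the time, the measured TCP pose, the force, the opening and the grip force at its end, in the units of the state.
- monitor.get_state(): the state, without advancing time (a new reading comes with each control period).
- eyes.read_camera(name): name is "scene" or "top" or "wrist"; returns the picture (400x640x3 uint8, red, green, blue); there is no depth.
- eyes.camera_params(name): a dict with "K" (3x3 intrinsics, pixels), "R" (3x3) and "t" (3): a world point X has camera coordinates R X + t. Camera axes: x right, y down, z forward; pixel columns grow to the right and rows downward; lengths in m; the calibration is good to about 2 mm. A picture is of the moment at which its call begins: read the wrist's pose just before it. camera_params takes no time and is no camera call; for the wrist camera it gives the pose at the moment of the call.
- ctrl.sign_off(): hands the job in; it is judged then, once.
The state is a dict: "time": time; "qpos": joint angles; "dq": joint speeds; "joint_efforts": joint torques, N m; "eef_pos": TCP position; "tcp_rot": TCP orientation; "contact_force": force on the tool from outside, world axes, zero at the start; "wrist_torque": the same for the moment, N m; "opening": opening from 0.0 (shut) to 1.0 (fully open); "finger_force": force on a finger pad.
Only numpy, scipy, OpenCV 4.12 (cv2) and the standard library are available. Lean on these libraries where they do the work, as an engineer would, in place of code of your own. Each camera call takes 0.05 s, during which the arm holds its last target. There are 200 camera calls.

## Working session

There is one attempt and no reset: what is moved stays moved. The work goes in short steps, Python scripts to look and compute and a shell command to move; the robot and the scene stay as the last step left them, time stands still between calls to the robot, and variables do not carry over. Pictures are saved under pics/ and viewed, at most 12 in all, crops included, and the job is handed in when it is done.

```bash
mkdir -p pics; ls; python3 - <<'E'
from plant import monitor, eyes, ctrl
import cv2
s=monitor.get_state(); print(s)
for n in ["scene","top","wrist"]:
    p=eyes.camera_params(n); print(n,p)
    cv2.imwrite(f"pics/{n}0.png",cv2.cvtColor(eyes.read_camera(n),cv2.COLOR_RGB2BGR))
E
```

```text
pics
{'time': 0.0, 'qpos': array([ 1.18003157e+00,  2.87215841e-01,  1.57816549e+00, -4.67239467e-06,
        1.27858279e+00, -1.49982614e-01]), 'dq': array([-0.00025292,  0.00109561, -0.00042702, -0.00134674,  0.00039127,
       -0.000318  ]), 'joint_efforts': array([ 7.04803024e-04, -4.05983591e+01, -2.92629951e+01, -4.80081792e-05,
        5.76735532e-03, -1.02046307e-06]), 'eef_pos': array([0.16069003, 0.65497172, 0.24861989]), 'tcp_rot': array([ 1.20099702e-01,  9.92761127e-01, -1.14325093e-03, -3.14543312e-04]), 'contact_force': array([-0.85591805, -0.34754309, -0.58531004]), 'wrist_torque': array([-0.01630449, -0.042142  ,  0.05202781]), 'finger_force': 0.0, 'opening': 0.9983688821825263}
scene {'K': array([[375.04832377,   0.        , 318.13462237],
       [  0.        , 375.04832377, 202.70267643],
       [  0.        ,   0.        ,   1.        ]]), 'R': array([[-0.06924872,  0.997437  ,  0.01800117],
       [ 0.52244339,  0.05163183, -0.85110931],
       [-0.84985735, -0.04953364, -0.52467981]]), 't': array([ 0.12559476, -0.14901455,  1.45382481])}
top {'K': array([[433.1060375 ,   0.        , 314.06732063],
       [  0.        , 433.1060375 , 200.6100053 ],
       [  0.        ,   0.        ,   1.        ]]), 'R': array([[-0.02875666, -0.99956464, -0.00660258],
       [-0.99164149,  0.02935862, -0.12563931],
       [ 0.12577845,  0.00293442, -0.99205402]]), 't': array([-0.06914636,  0.5411565 ,  1.30838811])}
wrist {'K': array([[307.11968841,   0.        , 318.36842213],
       [  0.        , 307.11968841, 200.35167539],
       [  0.        ,   0.        ,   1.        ]]), 'R': array([[ 0.23904083,  0.97100887, -0.00112179],
       [ 0.93325881, -0.2294283 ,  0.27638859],
       [ 0.2681184 , -0.06711508, -0.96104531]]), 't': array([-0.67510953, -0.03540408,  0.37877393])}
```

View pics/scene0.png

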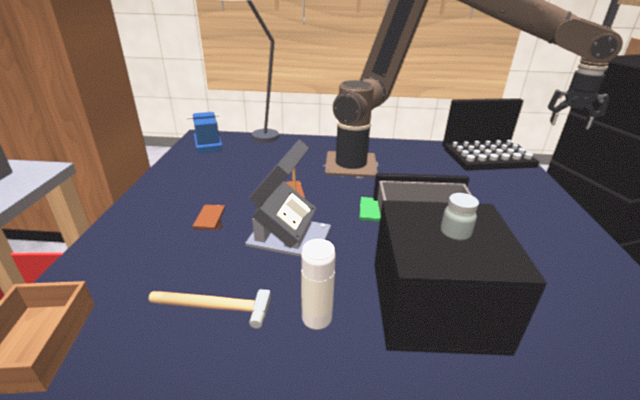

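View pics/top0.png

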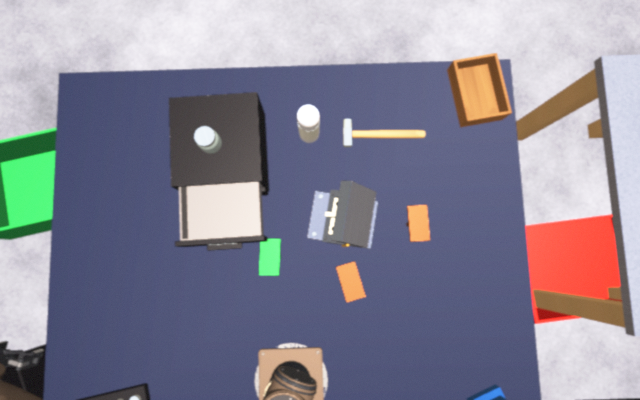

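The white part in the mould is at scene (293,212) and top (333,215). The brown look-alikes are at top (418,223) and (351,282), the green one at (270,257). The white one in the mould fits the description. The drawer is open at top (222,212). I'll confirm with one enlarged composite.

```bash
python3 - <<'E'
import cv2,numpy as np
s=cv2.imread("pics/scene0.png");t=cv2.imread("pics/top0.png")
f=lambda im,x,y,w,h:cv2.resize(im[y:y+h,x:x+w],(400,300),interpolation=cv2.INTER_CUBIC)
a=np.hstack([f(s,235,135,100,75+50-50) if 0 else f(s,230,135,160,120),f(t,290,170,100,75)])
b=np.hstack([f(s,350,160,200,150+0),f(t,150,80,240,180)])
cv2.imwrite("pics/c1.png",np.vstack([a,b]))
E
```

```text
(no output)
```

View pics/c1.png

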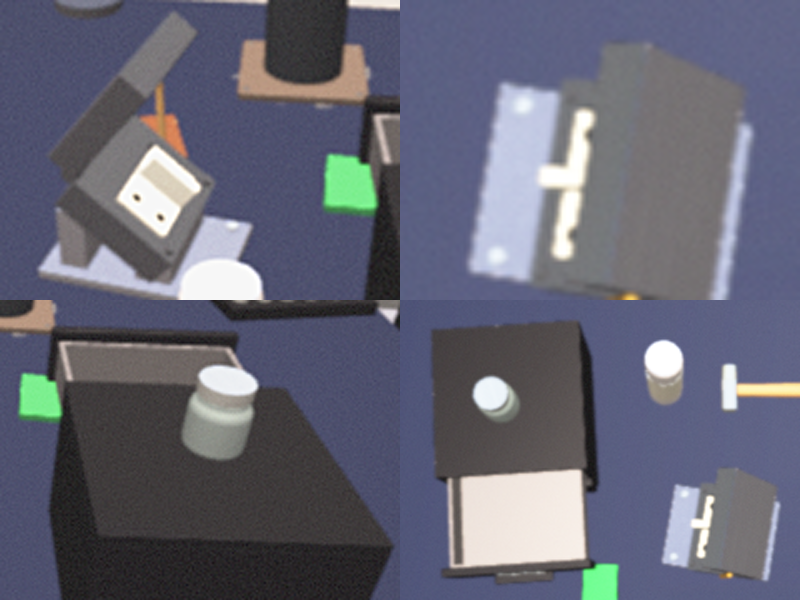

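The crop confirms it: the white ribbed part in the mould pocket is the bracket, and the brown and green ones lie on the bench. The mould face corners, the upper plate's end face, the chest top corners and the drawer front edge are all visible, so I'll fit the poses from them.

```bash
cat > h.py <<'E'
import numpy as np, cv2
from scipy.optimize import least_squares
from scipy.spatial.transform import Rotation as Ro
from plant import monitor, eyes
def proj(c,X):
    p=np.atleast_2d(X)@c["R"].T+c["t"]; q=p@c["K"].T; return q[:,:2]/q[:,2:]
def cavR(yaw): # yaw of cavity y axis about world z
    a=np.radians(38); z=[0,np.sin(a),np.cos(a)]; x=[0,-np.cos(a),np.sin(a)]
    return Ro.from_euler('z',yaw).as_matrix()@np.column_stack([x,np.cross(z,x),z])
E
python3 - <<'E'
from h import *
S=eyes.camera_params("scene");T=eyes.camera_params("top")
ms=[((75,80,0),(75,185)),((-55,80,0),(160,275)),((-55,-80,0),(213,182)),((110,80,132),(120,80)),((75,80,132),(150,95)),((110,-80,132),(175,12)),((75,-80,132),(195,32)),((110,80,0),(50,155))]
mt=[((110,80,132),(650,45)),((75,80,132),(600,48)),((-55,80,0),(562,80)),((-55,-80,0),(530,290)),((110,80,0),(745,95))]
A=[(S,np.array(m)/1000,np.array(p)/2.5+(230,135)) for m,p in ms]+[(T,np.array(m)/1000,(np.array(p)-(400,0))/4+(290,170)) for m,p in mt]
def r(v): return np.concatenate([(proj(c,cavR(v[3])@m+v[:3])[0]-p) for c,m,p in A])
f=least_squares(r,[0.5,-.1,.2,-.2],loss='soft_l1');print("mould",f.x);print(r(f.x).reshape(-1,2).round(1).tolist())
a,b=.135,.125
B=[(T,(-a,b,.194),(170,98)),(T,(a,b,.194) ,(170,98)),]
B=[(T,(a,b),(170,97)),(T,(a,-b),(258,93)),(T,(-a,-b),(263,186)),(T,(-a,b),(173,187)),(S,(-a,-b),(382,200)),(S,(-a,b),(494,205)),(S,(a,b),(545,282)),(S,(a,-b),(398,276))]
def r(v): return np.concatenate([proj(c,Ro.from_euler('z',v[2]).as_matrix()@np.array([*m,.194])+[v[0],v[1],0])[0]-p for c,m,p in B])
g=least_squares(r,[.8,.3,0],loss='soft_l1');print("chest",g.x);print(r(g.x).reshape(-1,2).round(1).tolist())
C=[(T,.123,(177,243)),(T,-.123,(266,239)),(S,-.123,(377,176)),(S,.123,(468,176))]
def r(v): return np.concatenate([proj(c,Ro.from_euler('z',g.x[2]).as_matrix()@np.array([-.135-v[0],m,v[1]])+[g.x[0],g.x[1],0])[0]-p for c,m,p in C])
k=least_squares(r,[.15,.19]);print("open,z",k.x);print(r(k.x).reshape(-1,2).round(1).tolist())
E
```

```text
mould [ 0.47903316 -0.16320044  0.08422699 -0.19230348]
[[-0.5, -1.0], [5.1, -4.2], [0.5, 0.5], [-0.0, -1.8], [-0.4, 2.2], [-1.0, -0.2], [1.1, 0.7], [-1.4, 1.9], [-1.1, 0.8], [0.5, -0.3], [-0.1, 0.7], [-0.5, -0.1], [0.7, -1.0]]
chest [0.69620033 0.18517312 0.02172612]
[[-0.4, -1.2], [0.2, -1.7], [-1.4, -0.3], [-2.5, 3.4], [-0.4, -4.4], [-3.2, -5.1], [0.8, 0.7], [-1.2, -0.2]]
open,z [0.14550961 0.17250775]
[[-2.7, 0.8], [-2.3, 0.3], [-0.8, -1.0], [1.1, 2.5]]
```

```bash
python3 - <<'E'
from h import *
S=eyes.camera_params("scene");T=eyes.camera_params("top")
b=.125;a=.135
B=[(T,(a,b),(170,97)),(T,(a,-b),(258,93)),(T,(-a,-b),(263,184)),(T,(-a,b),(173,187)),(S,(-a,-b),(382,200)),(S,(-a,b),(494,205)),(S,(a,b),(545,282)),(S,(a,-b),(398,276))]
def r(v): return np.concatenate([proj(c,Ro.from_euler('z',v[2]).as_matrix()@np.array([m[0] if m[0]>0 else v[3],m[1],.194])+[v[0],v[1],0])[0]-p for c,m,p in B])
g=least_squares(r,[.8,.3,0,-.13],loss='soft_l1');print("chest",g.x);print(r(g.x).reshape(-1,2).round(1).tolist())
R=Ro.from_euler('z',g.x[2]).as_matrix()
m=np.array([.47903316,-.16320044,.08422699]);cR=cavR(-.1923)
for n,c in (("scene",S),("top",T)):
    im=cv2.resize(cv2.imread(f"pics/{n}0.png"),None,fx=2,fy=2,interpolation=cv2.INTER_CUBIC)
    def poly(P,col): cv2.polylines(im,[np.int32(proj(c,P)*2+.5).reshape(-1,1,2)],True,col,1)
    bx=lambda x0,x1,y0,y1,z:np.array([(x0,y0,z),(x1,y0,z),(x1,y1,z),(x0,y1,z)])
    poly(bx(-.135,.135,-b,b,.194)@R.T+[g.x[0],g.x[1],0],(0,255,0))
    for o in(.12,.15): poly(bx(-.135-o,-.135-o+.015,-.123,.123,.18)@R.T+[g.x[0],g.x[1],0],(0,255,255))
    poly(bx(-.055,.075,-.08,.08,0)@cR.T+m,(0,0,255));poly(bx(-.033,.033,-.058,.058,0)@cR.T+m,(0,0,255))
    poly(bx(-.03,.03,-.006,.006,.035)@cR.T+m,(255,0,0)); poly(bx(.075,.110,-.08,.08,.132)@cR.T+m,(0,0,255))
    if n=="scene": A=im[240:600,440:1120]
    else: Bm=im[160:520,300:800]
A=cv2.resize(A,None,fx=.85,fy=.85); 
h=600-A.shape[0]; Bm=cv2.resize(Bm,(int(500*h/360),h)); w=max(A.shape[1],Bm.shape[1])
cv2.imwrite("pics/o1.png",np.vstack([cv2.copyMakeBorder(i,0,0,0,w-i.shape[1],0) for i in(A,Bm)]))
E
```

```text
chest [ 0.69411188  0.18501358  0.02611206 -0.1211597 ]
[[-0.5, -0.3], [0.0, -1.2], [-1.4, -2.7], [-2.3, -0.7], [-0.2, -1.7], [-1.8, -2.6], [0.4, -0.4], [-1.0, -0.8]]
```

View pics/o1.png

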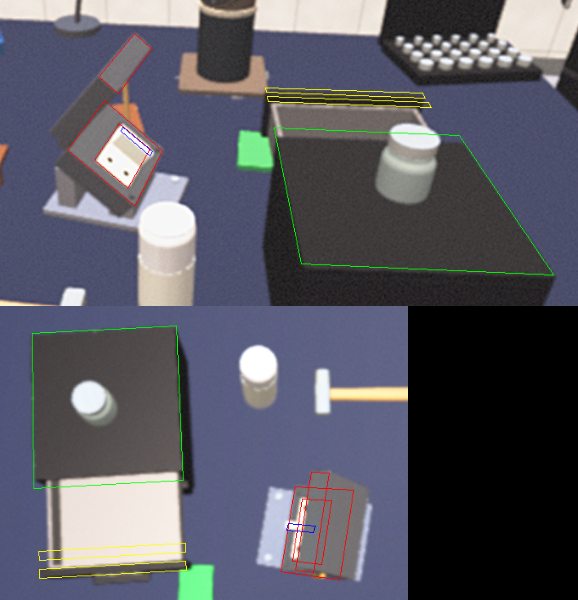

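The overlay fits: the mould outline and rib match, and the drawer is about 148 mm open. I'll work out the moves to a hover along the cavity normal, by way of a raised midpoint.

```bash
cat >> h.py <<'E'
def toolR(yaw): # tool for grasping: z=-cav z, y=cav y
    C=cavR(yaw); return np.column_stack([-C[:,0],C[:,1],-C[:,2]])
def down(yaw): # tool y direction at yaw, pointing down
    y=np.array([np.cos(yaw),np.sin(yaw),0]); z=np.array([0,0,-1.]); return np.column_stack([np.cross(y,z),y,z])
def rel(p,R,p0=None,R0=None):
    if p0 is None:
        s=monitor.get_state(); p0=s["eef_pos"]; R0=Ro.from_quat(s["tcp_rot"]).as_matrix()
    d=R0.T@(np.array(p)-p0)/.4; r=Ro.from_matrix(R0.T@R).as_rotvec()/np.pi
    print(np.concatenate([d,r]).round(4).tolist())
E
python3 - <<'E'
from h import *
m=np.array([.47903316,-.16320044,.08422699]);Y=-.1923
p1=np.array([.36,.30,.36]); rel(p1,down(.7))
rel(m+.2*cavR(Y)[:,2],toolR(Y),p1,down(.7))
E
```

```text
[-0.6954, -0.7438, -0.2765, -0.0006, 0.0001, 0.2005]
[-0.8842, -0.2787, 0.2954, 0.0941, -0.1967, 0.2733]
```

```bash
python3 -m handwheel '[[-0.1,-0.1,-0.2,0,0,0.05,1],[-0.69,-0.74,-0.28,0,0,0.2,1],[-0.69,-0.74,-0.28,0,0,0.2,1],[-0.69,-0.74,-0.28,0,0,0.2,1],[-0.69,-0.74,-0.28,0,0,0.2,1],[-0.69,-0.74,-0.28,0,0,0.2,1],[-0.69,-0.74,-0.28,0,0,0.2,1],[-0.69,-0.74,-0.28,0,0,0.2,1],[-0.69,-0.74,-0.28,0,0,0.2,1],[-0.69,-0.74,-0.28,0,0,0.2,1]]' 40
python3 - <<'E'
from h import *
m=np.array([.47903316,-.16320044,.08422699]);Y=-.1923
print(monitor.get_state()["qpos"].round(2)); rel(m+.2*cavR(Y)[:,2],toolR(Y))
E
```

```text
time: 1.4
eef_pos: [0.3576, 0.3031, 0.3614]
tcp_rot: [0.42, 0.907, -0.0, -0.0]
contact_force: [0.4, -0.4, 0.1]
opening: 1.004
finger_force: 0.0
[ 0.49 -0.25  1.92  0.    1.47 -0.22]
[-0.8931, -0.2821, 0.2988, 0.0941, -0.1966, 0.2745]
```

```bash
python3 -m handwheel '[[-0.89,-0.28,0.3,0.09,-0.2,0.27,1],[-0.89,-0.28,0.3,0.09,-0.2,0.27,1],[-0.89,-0.28,0.3,0.09,-0.2,0.27,1],[-0.89,-0.28,0.3,0.09,-0.2,0.27,1],[-0.89,-0.28,0.3,0.09,-0.2,0.27,1],[-0.89,-0.28,0.3,0.09,-0.2,0.27,1],[-0.89,-0.28,0.3,0.09,-0.2,0.27,1],[-0.89,-0.28,0.3,0.09,-0.2,0.27,1],[-0.89,-0.28,0.3,0.09,-0.2,0.27,1],[-0.89,-0.28,0.3,0.09,-0.2,0.27,1]]'
python3 - <<'E'
from h import *
m=np.array([.47903316,-.16320044,.08422699]);Y=-.1923
print(monitor.get_state()["qpos"].round(2)); rel(m+.2*cavR(Y)[:,2],toolR(Y))
c=eyes.camera_params("wrist");im=cv2.cvtColor(eyes.read_camera("wrist"),cv2.COLOR_RGB2BGR);cv2.imwrite("pics/w1.png",im)
np.savez("w1.npz",**c)
C=cavR(Y)
g=lambda x,y,z:[(-x,-y,z),(x,-y,z),(x,y,z),(-x,y,z)]
for P in ([(-.055,-.08,0),(.075,-.08,0),(.075,.08,0),(-.055,.08,0)],g(.033,.058,0),g(.03,.006,.035)): print(proj(c,np.array(P)@C.T+m).round(0).tolist())
E
```

```text
time: 2.65
eef_pos: [0.5028, -0.0407, 0.2432]
tcp_rot: [0.725, 0.606, -0.247, 0.215]
contact_force: [-0.0, -0.3, -0.3]
opening: 1.001
finger_force: 0.0
[-0.    0.03  1.97 -0.68  1.33  0.41]
[-0.0012, 0.0001, 0.0053, 0.0069, 0.0011, 0.0019]
[[237.0, 127.0], [245.0, 244.0], [383.0, 243.0], [391.0, 128.0]]
[[259.0, 149.0], [262.0, 209.0], [366.0, 209.0], [369.0, 149.0]]
[[309.0, 157.0], [309.0, 217.0], [321.0, 216.0], [321.0, 157.0]]
```

View pics/w1.png

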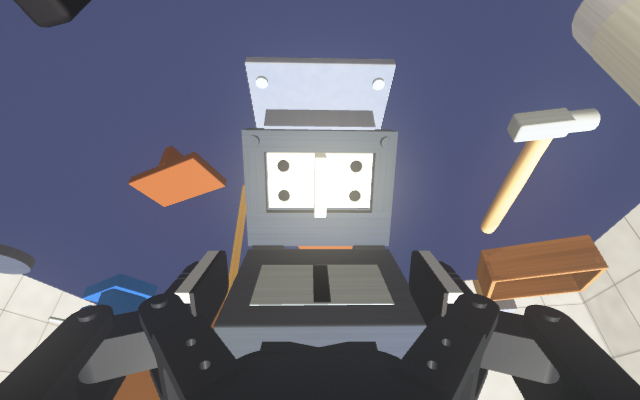

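The wrist view shows the mould face corners near (243,130), (397,130), (391,245) and (248,245). The pocket is at (265,152)–(373,212) and the rib at u 314–327, with its top end at v≈217. All are about 5 px from the prediction, so I'll refit with them.

```bash
python3 - <<'E'
from h import *
c=dict(np.load("w1.npz"))
im=cv2.imread("pics/w1.png",0).astype(float)
# subpixel edges
def edge(v): g=np.gradient(cv2.GaussianBlur(v.reshape(1,-1),(0,0),1)[0]); return g
for r in (165,): 
    g=edge(im[r-3:r+4,225:415].mean(0)); i=np.where(abs(g)>8)[0]; print([(k+225,int(g[k])) for k in i])
g=edge(im[110:270,290:306].mean(1)); print([(k+110,int(g[k])) for k in np.where(abs(g)>8)[0]])
A=[((-55,-80,0),(243,130)),((-55,80,0),(397,130)),((-33,-58,0),(265.5,152)),((-33,58,0),(374,152)),((33,58,0),(373,212)),((33,-58,0),(267,212)),((-30,-6,35),(314,153)),((30,-6,35),(314,218)),((30,6,35),(327,218))]
def r(v): return np.concatenate([(proj(c,cavR(v[3])@(np.array(m)/1000)+v[:3])[0]-p) for m,p in A])
f=least_squares(r,[.479,-.163,.084,-.19],loss='soft_l1');print("mould",f.x);print(r(f.x).reshape(-1,2).round(1).tolist())
Y=f.x[3];m=f.x[:3];C=cavR(Y)
rel(m+.08*C[:,2],toolR(Y)); rel(m+.028*C[:,2],toolR(Y))
E
```

```text
[(np.int64(242), 9), (np.int64(243), 12), (np.int64(244), 10), (np.int64(265), 18), (np.int64(266), 37), (np.int64(267), 34), (np.int64(268), 16), (np.int64(276), -20), (np.int64(277), -40), (np.int64(278), -40), (np.int64(279), -21), (np.int64(286), 8), (np.int64(287), 24), (np.int64(288), 39), (np.int64(289), 35), (np.int64(290), 16), (np.int64(349), -21), (np.int64(350), -36), (np.int64(351), -34), (np.int64(352), -19), (np.int64(359), 10), (np.int64(360), 26), (np.int64(361), 39), (np.int64(362), 32), (np.int64(363), 14), (np.int64(370), -12), (np.int64(371), -32), (np.int64(372), -41), (np.int64(373), -24), (np.int64(375), 10), (np.int64(394), -9), (np.int64(395), -12), (np.int64(396), -8)]
[(np.int64(124), 11), (np.int64(125), 24), (np.int64(126), 25), (np.int64(128), -20), (np.int64(129), -26), (np.int64(130), -9), (np.int64(151), 19), (np.int64(152), 28), (np.int64(153), 22), (np.int64(154), 9), (np.int64(206), -12), (np.int64(207), -29), (np.int64(208), -34), (np.int64(209), -26), (np.int64(210), -13), (np.int64(212), 12), (np.int64(213), 11), (np.int64(247), -9), (np.int64(248), -15), (np.int64(249), -14), (np.int64(250), -8), (np.int64(263), 8), (np.int64(264), 15), (np.int64(265), 14)]
mould [ 0.48451628 -0.16578408  0.08598479 -0.1866489 ]
[[-0.4, 0.1], [-0.2, 0.1], [-0.5, -0.5], [0.7, -0.7], [-1.4, -1.5], [0.8, -1.0], [0.5, 6.2], [0.7, 0.8], [-0.4, 0.7]]
[-0.0057, 0.0078, 0.3038, 0.0057, 0.0011, 0.0005]
[-0.0052, 0.0055, 0.4338, 0.0057, 0.0011, 0.0005]
```

```bash
python3 -m handwheel '[[-0.005,0.007,0.1,0.006,0.001,0,1],[-0.005,0.007,0.2,0.006,0.001,0,1],[-0.005,0.007,0.3,0.006,0.001,0,1],[-0.005,0.007,0.3,0.006,0.001,0,1],[-0.005,0.007,0.3,0.006,0.001,0,1]]'
python3 - <<'E'
from h import *
m=np.array([.48451628,-.16578408,.08598479]);Y=-.1866489;C=cavR(Y)
s=monitor.get_state();print(C.T@(s["eef_pos"]-m))
rel(m+.029*C[:,2],toolR(Y))
c=eyes.camera_params("wrist");im=cv2.cvtColor(eyes.read_camera("wrist"),cv2.COLOR_RGB2BGR)
P=[(-.03,-.006,.035),(.03,-.006,.035),(.03,.006,.035),(-.03,.006,.035),(-.033,-.058,0),(-.033,.058,0),(.033,.058,0),(.033,-.058,0)]
for q in proj(c,np.array(P)@C.T+m): cv2.circle(im,(int(round(q[0])),int(round(q[1]))),2,(0,0,255),-1)
cv2.imwrite("pics/w2.png",im)
E
```

```text
time: 3.32
eef_pos: [0.494, -0.1168, 0.1504]
tcp_rot: [0.728, 0.603, -0.252, 0.207]
contact_force: [-0.0, -0.2, -0.2]
opening: 0.996
finger_force: 0.0
[0.00039695 0.00019314 0.08147175]
[0.0011, -0.0003, 0.1312, -0.0005, 0.0003, 0.0001]
```

View pics/w2.png

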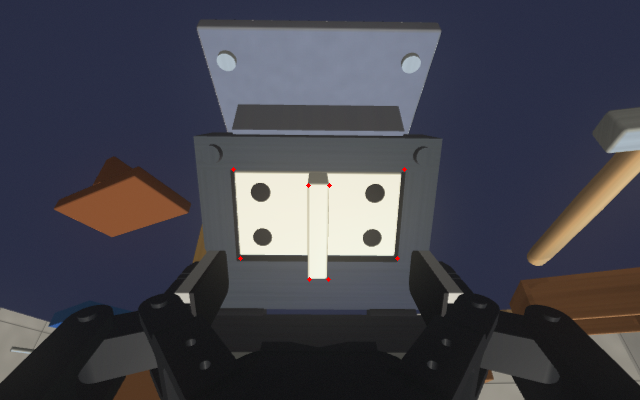

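The projected rib and pocket corners land on the rib, (308,185)–(328,279), and on the pocket corners, so the pose is good. Next I go in along the normal, close, then pull straight out.

```bash
python3 -m handwheel '[[0,0,0.05,0,0,0,1],[0.001,0,0.1,0,0,0,1],[0.001,0,0.13,0,0,0,1],[0.001,0,0.13,0,0,0,1],[0.001,0,0.13,0,0,0,-1],[0.001,0,0.13,0,0,0,-1],[0.001,0,0.13,0,0,0,-1],[0.001,0,0.13,0,0,0,-1],[0.001,0,0.13,0,0,0,-1],[0.001,0,0.13,0,0,0,-1],[0.001,0,0.13,0,0,0,-1],[0.001,0,0.13,0,0,0,-1]]' 50
```

```text
time: 4.88
eef_pos: [0.4873, -0.1484, 0.1084]
tcp_rot: [0.728, 0.603, -0.252, 0.207]
contact_force: [0.2, 3.2, 5.5]
opening: 0.135
finger_force: 49.6
```

```bash
python3 -m handwheel '[[0,0,-0.02,0,0,0,-1],[0,0,-0.05,0,0,0,-1],[0,0,-0.1,0,0,0,-1],[0,0,-0.15,0,0,0,-1],[0,0,-0.2,0,0,0,-1],[0,0,-0.25,0,0,0,-1],[0,0,-0.3,0,0,0,-1],[0,0,-0.35,0,0,0,-1],[0,0,-0.4,0,0,0,-1],[0,0,-0.4,0,0,0,-1]]'
python3 - <<'E'
from h import *
s=monitor.get_state();print(s["qpos"].round(2))
eyes_im=eyes.read_camera("wrist");cv2.imwrite("pics/w3.png",cv2.cvtColor(eyes_im,cv2.COLOR_RGB2BGR))
g=np.array([.694,.185,0]);R=Ro.from_euler('z',.026).as_matrix()
# next: above drawer, high
p=R@np.array([-.152-.045,0,.32])+g; print(p); rel(p,down(.026+np.pi/2))
E
```

```text
time: 6.12
eef_pos: [0.5071, -0.0509, 0.2357]
tcp_rot: [0.728, 0.603, -0.251, 0.208]
contact_force: [0.1, -0.2, -2.1]
opening: 0.132
finger_force: 48.9
[-0.02  0.05  1.96 -0.68  1.32  0.4 ]
[0.49706658 0.17987858 0.32      ]
[0.3121, -0.1309, -0.5155, -0.1883, 0.1507, -0.5442]
```

View pics/w3.png

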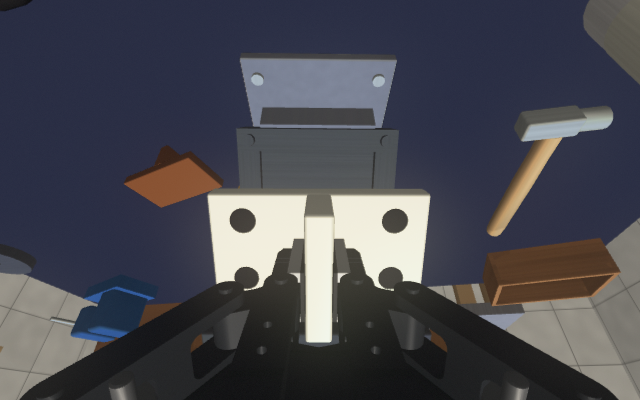

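The bracket is held square by the rib and clear of the mould. Moving above the drawer with the tool levelled.

```bash
python3 -m handwheel '[[0.1,-0.05,-0.2,-0.02,0.015,-0.05,-1],[0.31,-0.13,-0.515,-0.188,0.151,-0.544,-1],[0.31,-0.13,-0.515,-0.188,0.151,-0.544,-1],[0.31,-0.13,-0.515,-0.188,0.151,-0.544,-1],[0.31,-0.13,-0.515,-0.188,0.151,-0.544,-1],[0.31,-0.13,-0.515,-0.188,0.151,-0.544,-1],[0.31,-0.13,-0.515,-0.188,0.151,-0.544,-1],[0.31,-0.13,-0.515,-0.188,0.151,-0.544,-1],[0.31,-0.13,-0.515,-0.188,0.151,-0.544,-1],[0.31,-0.13,-0.515,-0.188,0.151,-0.544,-1],[0.31,-0.13,-0.515,-0.188,0.151,-0.544,-1],[0.31,-0.13,-0.515,-0.188,0.151,-0.544,-1]]'
python3 - <<'E'
from h import *
print(monitor.get_state()["qpos"].round(2))
c=eyes.camera_params("wrist");np.savez("w4.npz",**c);im=cv2.cvtColor(eyes.read_camera("wrist"),cv2.COLOR_RGB2BGR)
cv2.imwrite("pics/w4r.png",im)
g=np.array([.694,.185,0]);R=Ro.from_euler('z',.026).as_matrix()
P=[(-.121,-.125,.194),(-.121,.125,.194),(-.283,.123,.175),(-.283,-.123,.175),(-.265,.107,.115),(-.265,-.107,.115)]
q=proj(c,np.array(P)@R.T+g);print(q.round(0).tolist())
for a in q: cv2.circle(im,(int(round(a[0])),int(round(a[1]))),3,(0,0,255),-1)
cv2.imwrite("pics/w4.png",im)
rel(R@np.array([-.197,0,.32])+g,down(.026+np.pi/2))
E
```

```text
time: 7.68
eef_pos: [0.4969, 0.1784, 0.3189]
tcp_rot: [-0.011, 1.0, -0.001, -0.001]
contact_force: [-0.8, -0.2, -0.9]
opening: 0.131
finger_force: 49.2
[ 0.15 -0.09  1.85 -0.    1.38 -1.44]
[[182.0, 280.0], [457.0, 279.0], [468.0, 92.0], [170.0, 93.0], [423.0, 114.0], [215.0, 115.0]]
[-0.0006, 0.0031, -0.002, -0.0003, -0.0008, -0.0012]
```

View pics/w4.png

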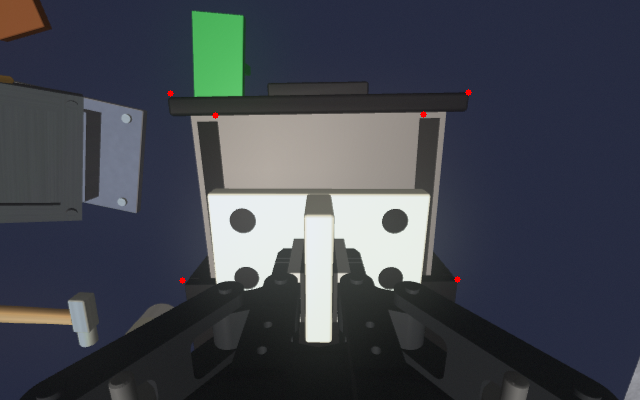

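The bracket sits over the open drawer, whose front edge is near v≈97 and side walls near u≈200 and 435. Descending to just above the expected floor contact.

```bash
python3 -m handwheel '[[0.01,0.003,0.1,0,0,0,-1],[0.02,0.003,0.2,0,0,0,-1],[0.02,0.003,0.3,0,0,0,-1],[0.02,0.003,0.36,0,0,0,-1],[0.02,0.003,0.36,0,0,0,-1]]'
python3 -m handwheel '[[0,0,0.01,0,0,0,-1],[0,0,0.02,0,0,0,-1],[0,0,0.02,0,0,0,-1]]'
```

```text
time: 8.35
eef_pos: [0.4869, 0.1798, 0.1733]
tcp_rot: [-0.012, 1.0, -0.001, -0.004]
contact_force: [0.1, -0.3, -1.5]
opening: 0.133
finger_force: 49.2
time: 8.72
eef_pos: [0.4891, 0.1798, 0.1684]
tcp_rot: [-0.012, 1.0, 0.0, -0.0]
contact_force: [-0.7, -0.0, -0.7]
opening: 0.131
finger_force: 49.2
```

```bash
python3 -m handwheel '[[0,0,0.005,0,0,0,-1],[0,0,0.01,0,0,0,-1],[0,0,0.01,0,0,0,-1]]'
```

```text
time: 9.1
eef_pos: [0.4887, 0.1797, 0.1636]
tcp_rot: [-0.012, 1.0, 0.0, -0.001]
contact_force: [-0.5, -0.1, -1.6]
opening: 0.131
finger_force: 49.2
```

```bash
python3 -m handwheel '[[0,0,0.005,0,0,0,-1],[0,0,0.01,0,0,0,-1],[0,0,0.01,0,0,0,-1]]'
```

```text
time: 9.48
eef_pos: [0.4886, 0.1797, 0.1595]
tcp_rot: [-0.012, 1.0, 0.0, -0.001]
contact_force: [0.2, -0.3, -0.9]
opening: 0.132
finger_force: 49.2
```

```bash
python3 -m handwheel '[[0,0,0.005,0,0,0,-1],[0,0,0.01,0,0,0,-1],[0,0,0.01,0,0,0,-1]]'
```

```text
time: 9.85
eef_pos: [0.4886, 0.1797, 0.1555]
tcp_rot: [-0.012, 1.0, 0.0, -0.001]
contact_force: [0.2, -0.5, -1.3]
opening: 0.13
finger_force: 49.2
```

```bash
python3 -m handwheel '[[0,0,0.0025,0,0,0,-1],[0,0,0.005,0,0,0,-1],[0,0,0.005,0,0,0,-1]]'
```

```text
time: 10.22
eef_pos: [0.4887, 0.1797, 0.1537]
tcp_rot: [-0.012, 1.0, 0.0, -0.001]
contact_force: [-0.2, -0.4, -2.5]
opening: 0.135
finger_force: 49.2
```

```bash
python3 -m handwheel '[[0,0,0.0025,0,0,0,-1],[0,0,0.005,0,0,0,-1],[0,0,0.005,0,0,0,-1]]'
```

```text
time: 10.6
eef_pos: [0.4887, 0.1797, 0.1516]
tcp_rot: [-0.012, 1.0, 0.0, -0.001]
contact_force: [-0.5, 0.2, -1.3]
opening: 0.13
finger_force: 49.2
```

```bash
python3 -m handwheel '[[0,0,0.0025,0,0,0,-1],[0,0,0.005,0,0,0,-1],[0,0,0.005,0,0,0,-1]]'
```

```text
time: 10.98
eef_pos: [0.4887, 0.1797, 0.1496]
tcp_rot: [-0.012, 1.0, 0.0, -0.001]
contact_force: [0.5, 0.4, -0.8]
opening: 0.134
finger_force: 49.2
```

```bash
python3 -m handwheel '[[0,0,0.005,0,0,0,-1],[0,0,0.01,0,0,0,-1],[0,0,0.01,0,0,0,-1]]'
```

```text
time: 11.35
eef_pos: [0.4886, 0.1797, 0.1455]
tcp_rot: [-0.012, 1.0, 0.0, -0.001]
contact_force: [0.3, 0.0, -1.6]
opening: 0.133
finger_force: 49.2
```

```bash
python3 - <<'E'
from h import *
im=cv2.cvtColor(eyes.read_camera("wrist"),cv2.COLOR_RGB2BGR)
s=cv2.cvtColor(eyes.read_camera("scene"),cv2.COLOR_RGB2BGR)[130:290,340:560]
cv2.imwrite("pics/w5.png",np.hstack([im[:,100:500],cv2.resize(s,(400,400))[:, :]]))
E
```

```text
(no output)
```

View pics/w5.png

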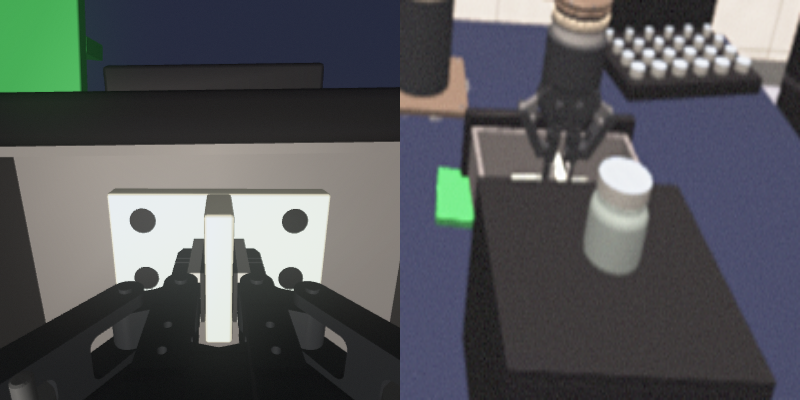

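The bracket is inside the drawer, level, centred between the walls and still above the floor. Continuing gently.

```bash
python3 -m handwheel '[[0,0,0.005,0,0,0,-1],[0,0,0.01,0,0,0,-1],[0,0,0.01,0,0,0,-1]]'
```

```text
time: 11.82
eef_pos: [0.4886, 0.1797, 0.1415]
tcp_rot: [-0.012, 1.0, 0.0, -0.001]
contact_force: [0.2, 0.5, -1.3]
opening: 0.132
finger_force: 49.2
```

```bash
python3 -m handwheel '[[0,0,0.005,0,0,0,-1],[0,0,0.0075,0,0,0,-1],[0,0,0.0075,0,0,0,-1]]'
```

```text
time: 12.2
eef_pos: [0.4891, 0.1797, 0.1394]
tcp_rot: [-0.012, 1.0, 0.0, -0.001]
contact_force: [-0.8, -0.8, 2.5]
opening: 0.135
finger_force: 49.6
```

```bash
python3 -m handwheel '[[0,0,0.005,0,0,0,-1],[0,0,0.0075,0,0,0,-1],[0,0,0.0075,0,0,0,-1]]'
```

```text
time: 12.58
eef_pos: [0.4913, 0.1798, 0.1393]
tcp_rot: [-0.012, 1.0, 0.0, 0.002]
contact_force: [-0.5, -2.2, 10.7]
opening: 0.133
finger_force: 51.1
```

Contact with the floor. Backing off the overpress, releasing and rising.

```bash
python3 -m handwheel '[[0,0,-0.005,0,0,0,-1],[0,0,-0.005,0,0,0,-1],[0,0,-0.005,0,0,0,0],[0,0,-0.005,0,0,0,0.6],[0,0,-0.005,0,0,0,0.6],[0,0,-0.005,0,0,0,0.6],[0,0,-0.03,0,0,0,0.6],[0,0,-0.08,0,0,0,0.6],[0,0,-0.18,0,0,0,0.6],[0,0,-0.3,0,0,0,0.6],[0,0,-0.4,0,0,0,0.6],[0,0,-0.4,0,0,0,0.6]]'
python3 - <<'E'
from h import *
c=eyes.camera_params("wrist");np.savez("w6.npz",**c);im=cv2.cvtColor(eyes.read_camera("wrist"),cv2.COLOR_RGB2BGR)
cv2.imwrite("pics/w6.png",im)
g=np.array([.694,.185,0]);R=Ro.from_euler('z',.026).as_matrix()
for o in (.135,.14,.145,.15): print(o,proj(c,np.array([(-.135-o,.123,.172),(-.135-o,-.123,.172)])@R.T+g).round(0).tolist())
E
```

```text
time: 14.08
eef_pos: [0.491, 0.1801, 0.3015]
tcp_rot: [-0.012, 1.0, 0.001, 0.004]
contact_force: [0.8, -0.6, 0.0]
opening: 0.796
finger_force: 0.0
0.135 [[471.0, 114.0], [161.0, 115.0]]
0.14 [[472.0, 107.0], [160.0, 108.0]]
0.145 [[473.0, 101.0], [159.0, 102.0]]
0.15 [[474.0, 94.0], [158.0, 95.0]]
```

View pics/w6.png

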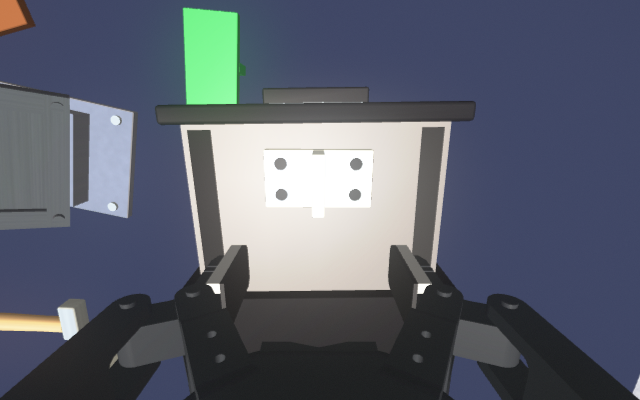

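The bracket lies flat with its rib up, at about (318,180), and is released. The drawer is about 142 mm open, its front edge near v≈105. Next I shut the fingers and come down in front of the drawer front.

```bash
python3 - <<'E'
from h import *
R=Ro.from_euler('z',.026).as_matrix();g=np.array([.694,.185,0])
for x,z in((-.303,.30),(-.303,.164)): p=R@[x,0,z]+g;print(p,np.hypot(*p[:2]));rel(p,down(.026+np.pi/2))
E
```

```text
[0.39110241 0.17712289 0.3       ] 0.42934090303722694
[0.247, -0.0008, -0.0047, 0.0003, 0.0009, -0.0005]
[0.39110241 0.17712289 0.164     ] 0.42934090303722694
[0.248, -0.0011, 0.3353, 0.0003, 0.0009, -0.0005]
```

```bash
python3 -m handwheel '[[0.12,0,0,0,0,0,-1],[0.245,0,0,0,0,0,-1],[0.245,0,0,0,0,0,-1],[0.245,0,0,0,0,0,-1],[0.245,0,0,0,0,0,-1]]'
python3 -m handwheel '[[0,0,0.05,0,0,0,-1],[0,0,0.1,0,0,0,-1],[0,0,0.17,0,0,0,-1],[0,0,0.24,0,0,0,-1],[0,0,0.24,0,0,0,-1]]'
python3 -m handwheel '[[0,0,0.03,0,0,0,-1],[0,0,0.06,0,0,0,-1],[0,0,0.095,0,0,0,-1],[0,0,0.095,0,0,0,-1]]'
```

```text
time: 14.75
eef_pos: [0.3919, 0.1772, 0.2957]
tcp_rot: [-0.012, 1.0, -0.0, -0.001]
contact_force: [-0.0, -0.8, 0.4]
opening: 0.002
finger_force: 0.0
time: 15.38
eef_pos: [0.39, 0.1769, 0.1975]
tcp_rot: [-0.012, 1.0, -0.0, -0.004]
contact_force: [-0.2, -0.5, -0.2]
opening: 0.0
finger_force: 0.0
time: 15.88
eef_pos: [0.3899, 0.1772, 0.1605]
tcp_rot: [-0.012, 1.0, -0.0, -0.002]
contact_force: [0.7, -1.1, 0.4]
opening: 0.002
finger_force: 0.0
```

```bash
python3 -m handwheel '[[-0.02,0,0,0,0,0,-1],[-0.045,0,0,0,0,0,-1],[-0.075,0,0,0,0,0,-1],[-0.105,0,0,0,0,0,-1],[-0.135,0,0,0,0,0,-1],[-0.165,0,0,0,0,0,-1],[-0.195,0,0,0,0,0,-1],[-0.225,0,0,0,0,0,-1],[-0.255,0,0,0,0,0,-1],[-0.28,0,0,0,0,0,-1],[-0.3,0,0,0,0,0,-1],[-0.3,0,0,0,0,0,-1]]'
python3 -m handwheel '[[-0.015,0,0,0,0,0,-1],[-0.03,0,0,0,0,0,-1],[-0.045,0,0,0,0,0,-1],[-0.06,0,0,0,0,0,-1],[-0.06,0,0,0,0,0,-1]]'
python3 -m handwheel '[[-0.01,0,0,0,0,0,-1],[-0.02,0,0,0,0,0,-1],[-0.02,0,0,0,0,0,-1]]'
```

```text
time: 17.38
eef_pos: [0.5119, 0.18, 0.1619]
tcp_rot: [-0.012, 1.0, -0.0, -0.0]
contact_force: [-0.8, 0.4, 0.3]
opening: -0.002
finger_force: 0.0
time: 18.0
eef_pos: [0.5358, 0.1808, 0.1619]
tcp_rot: [-0.012, 1.0, 0.0, -0.0]
contact_force: [-0.9, 0.2, -0.2]
opening: 0.001
finger_force: 0.0
time: 18.38
eef_pos: [0.5433, 0.181, 0.1617]
tcp_rot: [-0.012, 1.0, 0.0, -0.0]
contact_force: [0.6, -0.3, -0.2]
opening: 0.001
finger_force: 0.0
```

```bash
for i in 1; do python3 -m handwheel '[[-0.005,0,0,0,0,0,-1],[-0.01,0,0,0,0,0,-1],[-0.01,0,0,0,0,0,-1]]'; done
python3 -m handwheel '[[-0.005,0,0,0,0,0,-1],[-0.01,0,0,0,0,0,-1],[-0.01,0,0,0,0,0,-1]]'
python3 - <<'E'
from h import *
print(monitor.get_state()["contact_force"])
c=eyes.camera_params("wrist");im=cv2.cvtColor(eyes.read_camera("wrist"),cv2.COLOR_RGB2BGR)
t=cv2.cvtColor(eyes.read_camera("top"),cv2.COLOR_RGB2BGR)[80:260,150:290]
cv2.imwrite("pics/w7.png",np.hstack([im[:,80:560],cv2.resize(t,(311,400),interpolation=cv2.INTER_CUBIC)]))
E
```

```text
time: 18.75
eef_pos: [0.547, 0.1812, 0.1617]
tcp_rot: [-0.012, 1.0, 0.0, -0.001]
contact_force: [-0.4, 0.4, 0.0]
opening: 0.002
finger_force: 0.2
time: 19.12
eef_pos: [0.5498, 0.1812, 0.1616]
tcp_rot: [-0.012, 1.0, -0.0, -0.003]
contact_force: [-5.2, -0.7, 4.3]
opening: 0.001
finger_force: 2.7
[-5.21941552 -0.74792969  4.33807883]
```

View pics/w7.png

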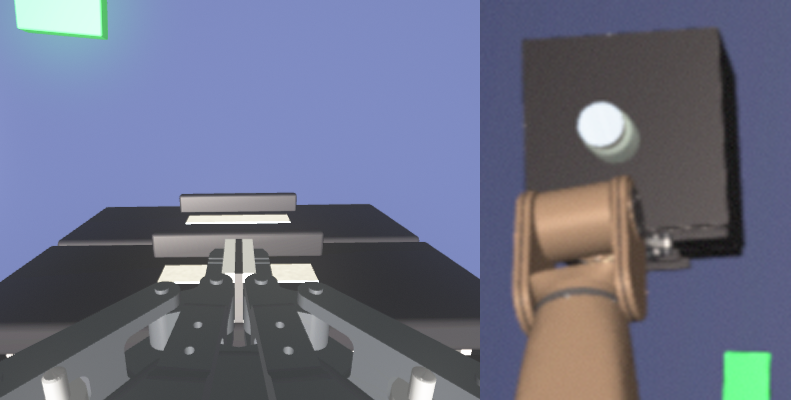

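```bash
python3 -m handwheel '[[-0.005,0,0,0,0,0,-1],[-0.01,0,0,0,0,0,-1],[-0.01,0,0,0,0,0,-1]]'
```

```text
time: 19.6
eef_pos: [0.5498, 0.1812, 0.1617]
tcp_rot: [-0.013, 1.0, -0.001, -0.009]
contact_force: [-18.8, -2.5, 12.2]
opening: -0.003
finger_force: 9.7
```

The TCP no longer advances, so the drawer is at its stop. Backing away.

```bash
python3 -m handwheel '[[0.01,0,0,0,0,0,-1],[0.04,0,0,0,0,0,-1],[0.1,0,0,0,0,0,-1],[0.18,0,-0.05,0,0,0,-1],[0.2,0,-0.2,0,0,0,-1],[0.2,0,-0.3,0,0,0,-1],[0.2,0,-0.3,0,0,0,-1],[0.2,0,-0.3,0,0,0,-1]]'
python3 - <<'E'
from h import *
c=eyes.camera_params("wrist");im=cv2.cvtColor(eyes.read_camera("wrist"),cv2.COLOR_RGB2BGR)
t=cv2.cvtColor(eyes.read_camera("top"),cv2.COLOR_RGB2BGR)[80:260,150:290]
cv2.imwrite("pics/w8.png",np.hstack([im[:,80:560],cv2.resize(t,(311,400),interpolation=cv2.INTER_CUBIC)]))
g=np.array([.694,.185,0]);R=Ro.from_euler('z',.026).as_matrix()
for o in (0,.006,.012): print(o,proj(c,np.array([(-.135-o,.123,.172),(-.135-o,-.123,.172)])@R.T+g).round(0).tolist())
E
```

```text
time: 20.6
eef_pos: [0.4746, 0.1792, 0.2809]
tcp_rot: [-0.012, 1.0, 0.0, -0.001]
contact_force: [0.4, -0.1, -0.8]
opening: 0.002
finger_force: 0.0
0 [[459.0, 297.0], [176.0, 298.0]]
0.006 [[460.0, 291.0], [175.0, 291.0]]
0.012 [[461.0, 285.0], [174.0, 285.0]]
```

View pics/w8.png

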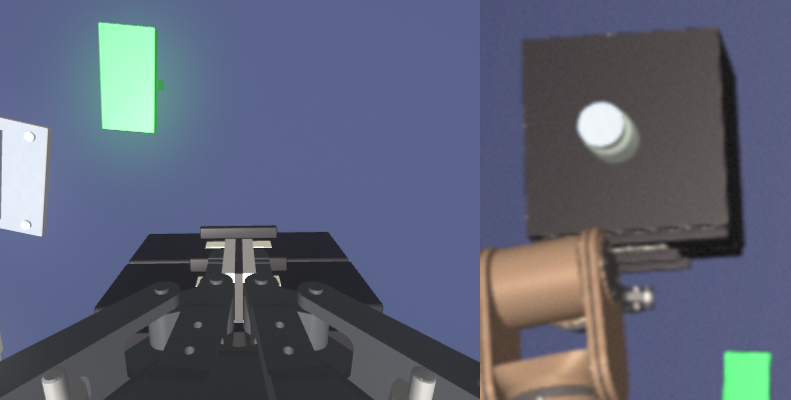

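The drawer is at its stop, its front flush in both views, and the robot is clear. The jar looks unmoved.

```bash
python3 -c "
from plant import ctrl
print(ctrl.sign_off())"
```

```text
the job is handed in; nothing more can be done
None
```

The bracket was set down flat in the top drawer with its rib up and released, and the drawer was pushed gently to its stop with the front looking flush. The job was handed in at about 21 s; I didn't get a verdict back.

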